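Set the stop pin and register the glass

TASK

Take the square-headed stop pin from its wooden block and feel along the foot of the aluminium fence, towards its left end as seen from the robot, until the pin drops into the plate's unmarked hole; leave it standing there fully home. Then, keeping it level, bring the piece of glass by its suction lifter against the fence and along it up to touch the pin, let go, and leave everything else where it is.

Things in the scene. Friction and masses are not known exactly. Their poses are not given: they have to be found in the camera images.
- jig: Fixed aluminium fence on a black plate: 320 mm long (y), 30 wide, 20 high. Origin: middle of the foot of its working face (nearer the robot), level with the plate's top, 35 mm above the table. x: square to that face, into the fence, away from the robot; y: along it to the robot's left; z up. Two clamp knobs, 18 mm wide, rise 12 mm above it at y = +-145 mm.
- search_a (a point): fence point x -7.5, y +50 mm at plate top: near end of the line that holds the hole. Single plain blind hole, 15.6 mm wide, 25 deep, 1 mm chamfer, black in black, not measured; its centre is on the line from here to search_b. A 14 mm pin held lightly to the fence slides over it.
- search_b (a point): fence point x -7.5, y +130 mm at plate top: far end of that line. The level, fixed black plate (35 mm thick, fence x -170 to +50 mm) shifts along the fence from start to start, its hole with it; it always reaches at least 30 mm beyond the hole and to fence y -165 mm.
- pin: The stop pin, loose, upright in a fixed plywood block (60 x 60 mm, 40 high; loose socket 30 deep, so the tip is 10 mm above the table). Steel shank 14 mm thick, 85 long, 2 mm chamfer at the foot; then a square aluminium head 24 x 24, 30 high; 115 mm in all, 0.14 kg. Origin: centre of the tip's end face; z up to the head, x and y square to the head's flats.
- pin_head (a point): centre of the stop pin's square head, 100 mm above its tip
- pin_tip (a point): centre of the end face of the stop pin's foot
- pane: Greenish glass, 90 (x) by 140 (y) by 6 mm, lying loose on the black plate before the fence, a black suction lifter stuck on it for good; 0.27 to 0.45 kg in all. Origin: centre of the glass's underside. Its +x edge is for the fence, its +y edge for the pin: it ends on the pin's -y side (the robot's right).
- pane_handle (a point): centre of the lifter's straight bar, 51 mm above the glass's underside: 100 mm long (pane y), 22 wide, 22 high, carried by two cups 56 mm wide at pane y = +-33 mm
- pane_edge (a point): middle of the glass's +x edge (the one for the fence), at its underside
- pane_stop (a point): point on the glass's +y edge, 7 mm from the corner by the fence, at its underside; it lies 7 mm from the pin's axis when glass, fence and pin touch
- wash_bottle: Bystander: white plastic bottle, 64 mm diameter, about 180 mm tall with its spout; origin under its centre
- hammer: Bystander: hammer lying on the table, 260 mm long, handle along its x
- pliers: Bystander: glass-running pliers lying on the table, about 180 mm long
- tape: Bystander: roll of paper tape lying flat, 80 mm diameter, 30 mm high
- spare_pin: Bystander: the wrong pin: 20 mm thick with a round head 34 mm across, standing in its own 60 mm wooden block 40 mm high; leave it there
There are look-alikes about, which are no part of the job. Leave any black, blue or turquoise look-alike of the pin alone.

How it is judged:
By the outcome, as a careful person would: the job done as asked, in the order asked, and still so for the second after the job is handed in, with the robot touching nothing.
It also fails if it takes over 58 s, if anything falls off the work surface, if the arm or the gripper's body presses on something with over 40 N, if the wrist force passes 120 N, or if a joint passes its speed limit or range.

ROBOT

A 7-joint arm with a two-finger parallel gripper is mounted at the origin on the work surface. World frame = base frame: x ahead of the robot, y to its left, z up, the work surface at z = 0. Lengths are in m, angles in rad, forces in N, time in s.
With the tool pointing down it reaches from about 0.425 to 0.95 m from the base axis. Payload 16.7 kg.
Tool frame: the origin (TCP) lies on the centre line of the jaws, within the pads' length; the fingertips stand 11 mm ahead of it and the grasp point (between the pads) lies 8 mm behind it (r.tcp_to_tips is the distance from the TCP to the fingertips, in m); z points along the fingers, y is the line along which they close (so a half turn about z gives the same grasp; the last joint's range is limited). The gripper opens to 94 mm and grips with 3 to 60 N. Pads are 16 mm wide; open, the fingers measure 119 mm over their backs; the gripper's body (75 mm by 177 mm) begins 78 mm behind the grasp point.
Start: joints at [1.002, 0.426, 0.074, 1.606, -0.034, 1.111, -0.067], TCP at [0.275, -0.616, 0.216] pointing down, gripper open.
Joint ranges: [-2.85, 2.85], [-0.5, 2.14], [-1.23, 1.37], [0.21, 2.46], [-1.02, 4.16], [0.16, 2.05], [-2.73, 2.73]. Speed limits (rad/s): [1.89, 1.89, 2.39, 2.39, 3.01, 3.01, 3.01].

INTERFACE

Orientations are given as a unit quaternion [w, x, y, z].
In Python, from cell import telemetry, imaging, order, finder, r gives the robot as it stands. The module is installed in compiled form; this text tells all that it offers.
- The arm moves only by the tool carry_out, never from a script. Its argument "targets" is a list of rows, each a list of 3 entries, a list of its own where there are three numbers: the closure, from -1 (fully open) to 1 (shut), so that 0 is half open, then the shift along the tool's x, y, z in units of 25 mm (1.0 is 25 mm), then the turn, a rotation vector about the tool's x, y, z in degrees. In form: [[hand, [dx, dy, dz], [ax, ay, az]], ...]. A call has 1 to 8 rows; each row shifts and turns the commanded pose from where the row before left it, along the tool's axes as they then stand; what a row does not reach is not made up. A row lasts 1/10 s, in which the tool goes at most 50 mm and 8.59 degrees, less where a joint would pass 70% of its speed; a pose out of reach is approached as far as the arm can. A call is refused whole if a number of a shift passes 1 or a number of a turn 8.59, either way. A call with a gripper value outside its range is refused whole. The fingers move at their own pace and stop on an object; the grip force is fixed at half the most. Time passes only in rows, so rows that do not move let the fingers close. It gives the time, the measured TCP pose, the force, the opening and the grip force at its end, in the units of the state.
- telemetry.state(): the state, without advancing time (a new reading comes with each control period).
- imaging.capture(name): name is "scene" or "top" or "wrist"; returns a dict with "pixels" (480x640x3 uint8, red, green, blue), "fx", "fy", "cx", "cy" (pixels), "pose" (4x4, takes a point from camera to world coordinates). Camera axes: x right, y up, looking along -z (the intrinsics and any distortion apply to the point x, -y, -z); pixel columns grow to the right and rows downward; lengths in m; the calibration is good to about 2 mm. A picture is of the moment at which its call begins. There is no depth.
- order.hand_in(): hands the job in; it is judged then, once.
Trained networks look in a picture, given as the dict that the camera call returned (one of the last four; its "shot" number tells which), for a name from the list of things; names that differ only in an ending like _2 or _b are one class to them, and where a whole thing is asked for, a point or a joint stands for the part that bears it (a point fixed in the world has none). Each returns a list of dicts, best first, with "p" (0 to 1); they miss things now and then, are a little off and sometimes report something else, mostly with a low value. They report only what shows in the picture. A call takes as long as a camera call. They do not tell look-alikes from the thing itself.
- finder.trace(picture, label): "region" (480x640 bool, what is visible of it) and "location" ([column, row] in pixels, amid what is visible of it).
The state is a dict: "clock": time; "joint_pos": joint angles; "qd": joint speeds; "joint_torque": joint torques, N m; "ee_pos": TCP position; "ee_rot": TCP orientation; "ft_force": force on the tool from outside, world axes, zero at the start; "ft_torque": the same for the moment, N m; "grip_width": finger opening in m; "grasp_force": force on a finger pad.
Only numpy, scipy, OpenCV 4.12 (cv2) and the standard library are available. Lean on these libraries where they do the work, as an engineer would, in place of code of your own. Each camera call takes 0.05 s, during which the arm holds its last target. There are 200 camera calls.

## Working session

There is one attempt and no reset: what is moved stays moved. The work goes in short steps, Python scripts to look and compute and a tool call to move; the robot and the scene stay as the last step left them, time stands still between calls to the robot, and variables do not carry over. Pictures are saved under pics/ and viewed, at most 10 in all, crops included, and the job is handed in when it is done.

Besides the shell and the picture viewer there is one more tool, called as a command line: name --argument value ..., lists and objects as JSON in quotes. carry_out: Moves the arm, as the interface text tells. Its arguments: {"type":"object","properties":{"targets":{"type":"array"}},"required":["targets"]}

```bash
mkdir -p pics
cat > h.py <<'E'
import numpy as np, cv2
from cell import telemetry, imaging, order, finder, r
def ray(c,u,v):
    P=np.array(c["pose"]); d=np.array([(u-c["cx"])/c["fx"],-(v-c["cy"])/c["fy"],-1.0])
    return P[:3,3],P[:3,:3]@d
def atz(c,u,v,z):
    o,d=ray(c,u,v); return o+d*(z-o[2])/d[2]
def proj(c,p):
    P=np.array(c["pose"]); q=P[:3,:3].T@(np.array(p)-P[:3,3])
    return np.array([c["cx"]-c["fx"]*q[0]/q[2], c["cy"]+c["fy"]*q[1]/q[2]])
def save(c,n): cv2.imwrite(f"pics/{n}.png",c["pixels"][:,:,::-1])
E
python3 - <<'E'
from h import *
s=telemetry.state(); print(s["ee_pos"],s["ee_rot"],s["grip_width"],s["clock"])
for n in("top","scene"):
    c=imaging.capture(n); save(c,n+"0"); print(n,{k:v for k,v in c.items() if k!="pixels"})
    for l in("jig","pin","pin_head","pane","pane_handle","spare_pin"):
        print(l,[(round(d["p"],2),np.round(d["location"],1).tolist(),int(d["region"].sum())) for d in finder.trace(c,l)][:5])
a=cv2.imread("pics/top0.png")
E
```

```text
[ 0.27488538 -0.61603197  0.21577214] [-6.13090091e-04  9.78056864e-01  2.08337129e-01 -1.87778537e-04] 0.0937127820376652 0.0
top {'fx': 615.5946124816838, 'fy': 615.5946124816838, 'cx': 318.67903577007985, 'cy': 239.89495958888344, 'pose': array([[ 0.01499456,  0.99290046, -0.11799936,  0.35064858],
       [-0.99982006,  0.01351738, -0.0133089 , -0.04805641],
       [-0.01161937,  0.11817769,  0.99292448,  1.66527728],
       [ 0.        ,  0.        ,  0.        ,  1.        ]]), 'shot': 1}
jig [(0.91, [336.8, 189.7], 1512), (0.3, [489.4, 256.3], 1232)]
pin [(0.73, [154.1, 269.3], 137), (0.56, [227.3, 291.0], 92)]
pin_head [(0.71, [173.5, 314.0], 140), (0.52, [198.8, 321.7], 147), (0.43, [150.7, 275.3], 95)]
pane [(0.84, [363.8, 231.4], 1749)]
pane_handle [(0.62, [359.1, 232.1], 1749)]
spare_pin [(0.54, [195.0, 237.9], 181), (0.45, [456.4, 201.3], 353)]
scene {'fx': 511.26990603549456, 'fy': 511.26990603549456, 'cx': 328.7306045607163, 'cy': 231.48267443342633, 'pose': array([[-8.61666156e-01, -2.86378319e-01,  4.18949751e-01,
         1.05036366e+00],
       [ 5.07475142e-01, -4.87304276e-01,  7.10635999e-01,
         8.33574855e-01],
       [ 6.45262747e-04,  8.24937574e-01,  5.65223481e-01,
         8.01698114e-01],
       [ 0.00000000e+00,  0.00000000e+00,  0.00000000e+00,
         1.00000000e+00]]), 'shot': 2}
jig [(0.58, [271.8, 268.6], 1387)]
pin [(0.94, [437.4, 278.3], 394), (0.85, [488.9, 343.0], 551), (0.84, [508.3, 300.6], 482), (0.57, [463.6, 300.7], 402), (0.57, [483.8, 285.4], 413)]
pin_head [(0.78, [463.5, 297.1], 430), (0.73, [486.1, 340.2], 502), (0.69, [484.8, 284.1], 407), (0.64, [509.1, 300.3], 436), (0.62, [275.4, 269.3], 1410)]
pane [(0.63, [297.7, 237.8], 1292)]
pane_handle [(0.86, [298.9, 240.4], 1301)]
spare_pin [(0.63, [413.6, 318.8], 559)]
```

Run:
```python
import cv2
a=cv2.imread("pics/top0.png")[130:380,110:530]; cv2.imwrite("pics/topc.png",cv2.resize(a,(798,475),interpolation=cv2.INTER_CUBIC))
a=cv2.imread("pics/scene0.png")[180:400,240:560]; cv2.imwrite("pics/scenec.png",cv2.resize(a,(800,550),interpolation=cv2.INTER_CUBIC))
```

```text
(no output)
```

View pics/topc.png

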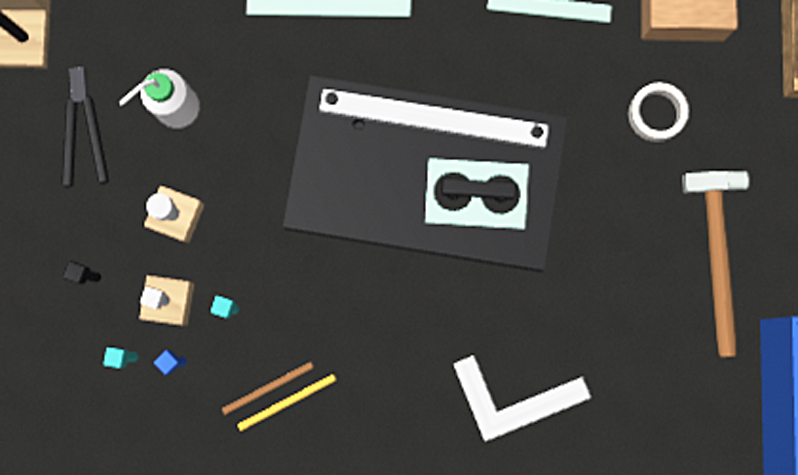

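View pics/scenec.png

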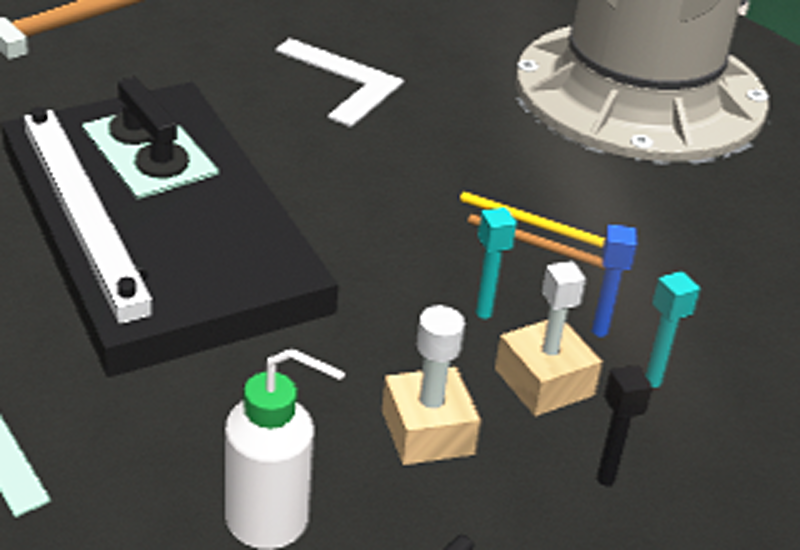

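The silver square head in plywood at top px (190,287) / scene px (465,294) is the pin. The round head in plywood at top (195,240) is the spare, and the turquoise (x2), blue and black ones are look-alikes. A dark spot on the plate at top (298,195) may be the hole.

```bash
cat >> h.py <<'E'
def rect(c,mask,z):
    n,l,st,_=cv2.connectedComponentsWithStats(mask.astype(np.uint8)); k=1+np.argmax(st[1:,4])
    v,u=np.nonzero(l==k); P=np.array([atz(c,a,b,z)[:2] for a,b in zip(u,v)])
    return cv2.minAreaRect((P*1000).astype(np.float32)),st[k]
E
python3 - <<'E'
from h import *
c=imaging.capture("top"); p=c["pixels"].astype(int); g=p.min(2)
def sub(u0,u1,v0,v1,m):
    z=np.zeros(m.shape,bool); z[v0:v1,u0:u1]=m[v0:v1,u0:u1]; return z
print("fence",rect(c,sub(270,405,170,215,g>140),.055))
print("pane",rect(c,sub(325,395,208,258,(g>150)),.041))
br=p.mean(2)
white=(g>150)&(p.max(2)-g<25)
print("head",rect(c,sub(178,200,275,298,white),.125))
print("blk",rect(c,sub(178,215,270,308,g>110),.04))
print("spot",atz(c,298.4,195.3,.035))
s=imaging.capture("scene")
# triangulate
for a,b in [((190.5,287),(465.5,294))]:
    o1,d1=ray(c,*a);o2,d2=ray(s,*b)
    t=np.linalg.lstsq(np.c_[d1,-d2],o2-o1,rcond=None)[0]; print(o1+t[0]*d1,o2+t[1]*d2)
print("handle", atz(c,110+480*.526,130+188*.526,.086))
E
```

```text
fence (((672.2064208984375, -75.60804748535156), (320.9077453613281, 32.315887451171875), 81.39273834228516), array([ 278,  177,  121,   30, 1382], dtype=int32))
pane (((568.1370849609375, -136.65652465820312), (139.76173400878906, 91.33402252197266), 87.12846374511719), array([ 334,  213,   54,   38, 1066], dtype=int32))
head (((412.6761169433594, 295.646728515625), (24.121509552001953, 24.3267765045166), 72.63605499267578), array([184, 281,  11,  12,  96], dtype=int32))
blk (((412.9591979980469, 296.63079833984375), (62.5391845703125, 61.311866760253906), 82.73453521728516), array([183, 275,  27,  26, 520], dtype=int32))
spot [0.66450498 0.03018583 0.035     ]
[0.41127141 0.29550205 0.10758924] [0.41010868 0.29662647 0.10779198]
handle [ 0.56854657 -0.13977215  0.086     ]
```

carry_out --targets '[[-0.2,[0,0,-0.25],[0,0,-8]],[-0.2,[0,0,-0.25],[0,0,-8]],[-0.2,[0,0,-0.25],[0,0,-8]],[-0.2,[0,0,-0.25],[0,0,-8]],[-0.2,[0,0,-0.25],[0,0,-8]],[-0.2,[0,0,-0.25],[0,0,-8]],[-0.2,[0.9,0.4,0],[0,0,0]],[-0.2,[0.9,0.4,0],[0,0,0]]]'

```text
clock: 1.6
ee_pos: [0.3077, -0.5798, 0.2541]
ee_rot: [0.0, 0.809, 0.588, -0.0]
ft_force: [0.8, -0.3, 0.6]
grip_width: 0.0567
grasp_force: 0.0
```

carry_out --targets '[[-0.2,[0.96,0.41,0],[0,0,0]],[-0.2,[0.96,0.41,0],[0,0,0]],[-0.2,[0.96,0.41,0],[0,0,0]],[-0.2,[0.96,0.41,0],[0,0,0]],[-0.2,[0.96,0.41,0],[0,0,0]],[-0.2,[0.96,0.41,0],[0,0,0]],[-0.2,[0.96,0.41,0],[0,0,0]],[-0.2,[0.96,0.41,0],[0,0,0]]]'

```text
clock: 2.4
ee_pos: [0.4458, -0.4215, 0.2541]
ee_rot: [0.0, 0.809, 0.588, 0.0]
ft_force: [0.8, -0.3, 0.1]
grip_width: 0.0563
grasp_force: 0.0
```

carry_out --targets '[[-0.2,[0.96,0.41,0],[0,0,0]],[-0.2,[0.96,0.41,0],[0,0,0]],[-0.2,[0.96,0.41,0],[0,0,0]],[-0.2,[0.96,0.41,0],[0,0,0]],[-0.2,[0.96,0.41,0],[0,0,0]],[-0.2,[0.98,-0.2,0],[0,0,0]],[-0.2,[0.98,-0.2,0],[0,0,0]],[-0.2,[0.98,-0.2,0],[0,0,0]]]'

```text
clock: 3.2
ee_pos: [0.5394, -0.2484, 0.254]
ee_rot: [-0.0, 0.809, 0.588, 0.0]
ft_force: [-0.3, -0.3, -0.7]
grip_width: 0.0564
grasp_force: 0.0
```

carry_out --targets '[[-0.2,[0.98,-0.2,0],[0,0,0]],[-0.2,[0.98,-0.2,0],[0,0,0]],[-0.2,[0.98,-0.2,0],[0,0,0]],[-0.2,[0.98,-0.2,0],[0,0,0]],[-0.2,[0.98,-0.2,0],[0,0,0]],[-0.2,[0.98,-0.2,0],[0,0,0]],[-0.2,[0.98,-0.2,0],[0,0,0]],[-0.2,[0.98,-0.2,0],[0,0,0]]]'

```text
clock: 4.0
ee_pos: [0.5617, -0.0497, 0.2542]
ee_rot: [0.0, 0.809, 0.588, 0.0]
ft_force: [0.2, 0.8, 0.4]
grip_width: 0.0563
grasp_force: 0.0
```

carry_out --targets '[[-0.2,[0.8,-0.7,0],[0,0,0]],[-0.2,[0.8,-0.7,0],[0,0,0]],[-0.2,[0.8,-0.7,0],[0,0,0]],[-0.2,[0.8,-0.7,0],[0,0,0]],[-0.2,[0.8,-0.7,0],[0,0,0]],[-0.2,[0.8,-0.7,0],[0,0,0]],[-0.2,[0.8,-0.7,0],[0,0,0]],[-0.2,[0,0,0],[0,0,0]]]'

```text
clock: 4.8
ee_pos: [0.4871, 0.1234, 0.2544]
ee_rot: [-0.0, 0.808, 0.59, 0.0]
ft_force: [0.0, -0.6, 1.0]
grip_width: 0.0567
grasp_force: 0.0
```

carry_out --targets '[[-0.2,[0.8,-0.7,0],[0,0,0]],[-0.2,[0.8,-0.7,0],[0,0,0]],[-0.2,[0.8,-0.7,0],[0,0,0]],[-0.2,[0.8,-0.7,0],[0,0,0]],[-0.2,[0.8,-0.7,0],[0,0,0]],[-0.2,[0.8,-0.7,0],[0,0,0]],[-0.2,[0,0,0],[0,0,0]],[-0.2,[0,0,0],[0,0,0]]]'

```text
clock: 5.6
ee_pos: [0.4256, 0.2665, 0.254]
ee_rot: [0.0, 0.809, 0.588, -0.0]
ft_force: [0.8, -1.1, -0.8]
grip_width: 0.0563
grasp_force: 0.0
```

Run:
```python
from h import *
c=imaging.capture("wrist"); save(c,"w1"); s=telemetry.state()
print(s["ee_pos"],s["ee_rot"],s["joint_pos"],c["fx"],np.round(c["pose"],3).tolist())
print(proj(c,(.412,.2955,.125)))
for l in("pin","pin_head"):
    print(l,[(round(d["p"],2),np.round(d["location"],1).tolist(),int(d["region"].sum())) for d in finder.trace(c,l)][:5])
```

```text
[0.4258791  0.26589778 0.25392866] [ 1.57722146e-04  8.08969208e-01  5.87850990e-01 -9.31068811e-05] [-0.09656798  0.15723681 -0.64715411  1.90909471  0.1059737   1.10914588
 -1.09912473] 421.8931747954861 [[0.952, 0.299, 0.072, 0.446], [-0.307, 0.925, 0.224, 0.331], [0.0, -0.235, 0.972, 0.422], [0.0, 0.0, 0.0, 1.0]]
[283.92295602 211.10348188]
pin [(0.91, [198.1, 258.3], 1771), (0.88, [168.2, 175.3], 1815), (0.65, [310.6, 309.7], 1555), (0.58, [285.5, 207.8], 1264)]
pin_head [(0.93, [285.5, 205.5], 1247), (0.93, [309.9, 311.1], 1539), (0.83, [170.7, 177.1], 1763), (0.83, [279.7, 47.3], 1771), (0.75, [199.4, 259.7], 1658)]
```

View pics/w1.png

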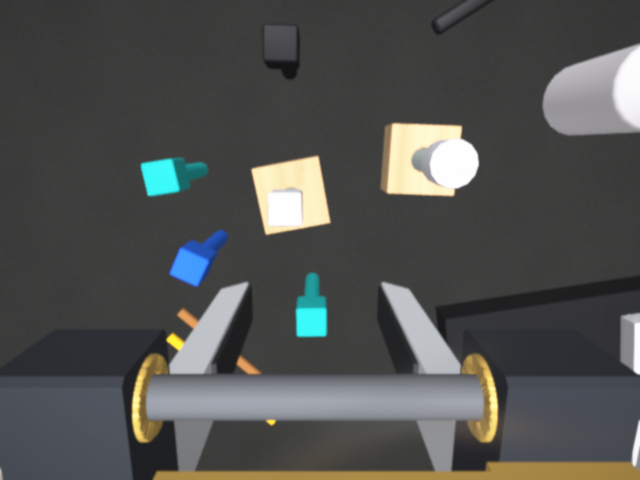

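The silver square head shows at (285,208) in its plywood block, its flats nearly parallel to the jaws. The round spare is at (450,163), with the turquoise at (165,177) and (312,316), blue (193,262) and black (280,45).

Run:
```python
from h import *
c=imaging.capture("wrist"); p=c["pixels"].astype(int); g=p.min(2)
m=np.zeros(g.shape,bool); m[180:235,262:308]=((g>160)&(p.max(2)-g<25))[180:235,262:308]
m2=m.copy(); R,st=rect(c,m2,.125); print(R,st)
vs,us=np.nonzero(m); 
for v in range(st[1],st[1]+st[3],3): 
    q=us[vs==v]; print(v,q.min(),q.max(), p[v,(q.min()+q.max())//2].tolist())
```

```text
((413.30108642578125, 298.448486328125), (26.38232421875, 23.542726516723633), 71.51032257080078) [ 267  187   34   38 1218]
187 289 291 [200, 194, 185]
190 271 300 [211, 211, 217]
193 267 300 [254, 254, 254]
196 267 300 [254, 254, 255]
199 267 300 [254, 254, 255]
202 267 300 [255, 254, 255]
205 267 300 [255, 255, 255]
208 267 300 [254, 254, 255]
211 267 300 [254, 254, 255]
214 267 300 [254, 254, 254]
217 267 300 [254, 254, 255]
220 267 300 [255, 255, 255]
223 268 300 [253, 253, 254]
```

carry_out --targets '[[-0.2,[0.51,-0.44,0],[0,0,0]],[-0.2,[0.51,-0.44,0],[0,0,0]],[-0.2,[0,0,0.8],[0,0,0]],[-0.2,[0,0,0.8],[0,0,0]],[-0.2,[0,0,0.8],[0,0,0]],[-0.2,[0,0,0.8],[0,0,0]],[-0.2,[0,0,0.8],[0,0,0]],[-0.2,[0,0,0],[0,0,0]]]'

```text
clock: 6.6
ee_pos: [0.4117, 0.2963, 0.152]
ee_rot: [-0.0, 0.809, 0.588, -0.002]
ft_force: [1.4, 0.3, -0.0]
grip_width: 0.0564
grasp_force: 0.0
```

carry_out --targets '[[-0.2,[0,0,0.7],[0,0,0]],[-0.2,[0,0,0.7],[0,0,0]],[-0.2,[0,0,0.68],[0,0,0]],[-0.2,[0,0,0],[0,0,0]],[-0.2,[0,0,0],[0,0,0]]]'

```text
clock: 7.1
ee_pos: [0.4127, 0.2979, 0.103]
ee_rot: [-0.0, 0.809, 0.588, 0.0]
ft_force: [-0.5, -0.4, 0.7]
grip_width: 0.0568
grasp_force: 0.0
```

carry_out --targets '[[0.2,[0,0,0],[0,0,0]],[0.4,[0,0,0],[0,0,0]],[1,[0,0,0],[0,0,0]],[1,[0,0,0],[0,0,0]],[1,[0,0,0],[0,0,0]]]'

```text
clock: 7.6
ee_pos: [0.4124, 0.2979, 0.1022]
ee_rot: [-0.0, 0.809, 0.588, 0.0]
ft_force: [-0.4, -0.3, 3.4]
grip_width: 0.024
grasp_force: 30.0
```

carry_out --targets '[[1,[0,0,-0.4],[0,0,0]],[1,[0,0,-0.8],[0,0,0]],[1,[0,0,-0.9],[0,0,0]],[1,[0,0,-0.9],[0,0,0]],[1,[0,0,-0.9],[0,0,0]],[1,[0,0,-0.9],[0,0,0]],[1,[0,0,-0.9],[0,0,0]],[1,[0,0,0],[0,0,-4.7]]]'

```text
clock: 8.4
ee_pos: [0.413, 0.2988, 0.2479]
ee_rot: [0.0, 0.784, 0.621, 0.002]
ft_force: [-0.4, 0.6, -2.0]
grip_width: 0.0239
grasp_force: 30.0
```

carry_out --targets '[[1,[0,0,0],[0,0,-4.7]],[1,[-0.84,0.86,0],[0,0,0]],[1,[-0.84,0.86,0],[0,0,0]],[1,[-0.84,0.86,0],[0,0,0]],[1,[-0.84,0.86,0],[0,0,0]],[1,[-0.84,0.86,0],[0,0,0]],[1,[-0.84,0.86,0],[0,0,0]],[1,[-0.84,0.86,0],[0,0,0]]]'

```text
clock: 9.2
ee_pos: [0.5396, 0.1291, 0.2452]
ee_rot: [-0.0, 0.758, 0.653, 0.0]
ft_force: [-0.5, -0.6, -0.8]
grip_width: 0.0238
grasp_force: 30.0
```

carry_out --targets '[[1,[-0.84,0.86,0],[0,0,0]],[1,[-0.84,0.86,0],[0,0,0]],[1,[-0.84,0.86,0],[0,0,0]],[1,[-0.84,0.86,0],[0,0,0]],[1,[-0.84,0.86,0],[0,0,0]],[1,[0,0,0],[0,0,0]],[1,[0,0,0],[0,0,0]]]'

```text
clock: 9.9
ee_pos: [0.6298, 0.01, 0.2446]
ee_rot: [-0.0, 0.758, 0.652, -0.0]
ft_force: [-0.1, 0.8, -1.8]
grip_width: 0.0236
grasp_force: 30.0
```

Run:
```python
from h import *
c=imaging.capture("wrist"); save(c,"w2"); s=telemetry.state()
print(s["ee_pos"],s["ee_rot"],s["ft_force"])
O=np.array([.6574,-.0734,.035]);a=np.radians(-8.6);X=np.array([np.cos(a),np.sin(a),0]);Y=np.array([-np.sin(a),np.cos(a),0]);Z=np.array([0,0,1])
for q in [(0,0,.02),(0,.16,.02),(.03,.16,.02),(0,.145,.032),(-.0075,.1035,0),(-.0075,.05,0)]: print(q,proj(c,O+q[0]*X+q[1]*Y+q[2]*Z))
```

```text
[0.6295119  0.01090208 0.24473698] [-3.88357025e-04  7.57711242e-01  6.52589854e-01  7.40631586e-05] [ 1.25137273  0.20060132 -1.25057892]
(0, 0, 0.02) [358.78987412 313.08587886]
(0, 0.16, 0.02) [363.68549441 129.60400944]
(0.03, 0.16, 0.02) [400.4194136  129.61700525]
(0, 0.145, 0.032) [364.86794057 148.52535553]
(-0.0075, 0.1035, 0) [351.01495269 196.13959983]
(-0.0075, 0.05, 0) [349.81834381 254.13516255]
```

View pics/w2.png

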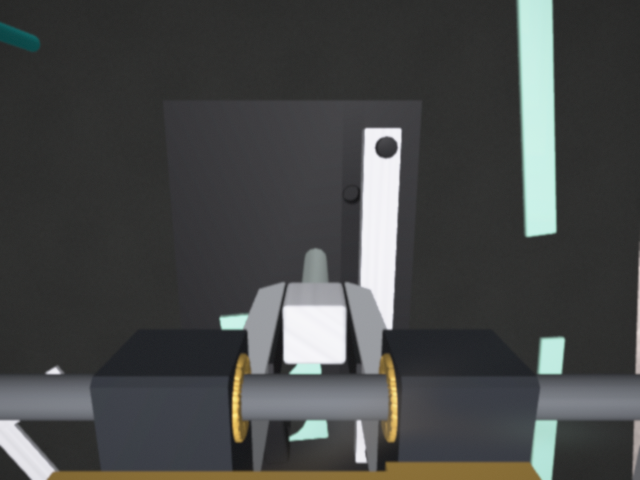

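The hole shows at (351,194), about fence y +106 mm, and the fence edge is where predicted. The pin is held upright.

carry_out --targets '[[1,[0,0,0.9],[0,0,0]],[1,[0,0,0.9],[0,0,0]],[1,[0,0,0.9],[0,0,0]],[1,[0,0,0.9],[0,0,0]],[1,[0,0,0.9],[0,0,0]],[1,[0,0.6,0],[0,0,0]],[1,[0,0.6,0],[0,0,0]],[1,[0,0,0],[0,0,0]]]'

```text
clock: 10.75
ee_pos: [0.6605, 0.0068, 0.1323]
ee_rot: [-0.0, 0.758, 0.653, 0.0]
ft_force: [0.1, -0.3, -1.3]
grip_width: 0.0238
grasp_force: 30.0
```

carry_out --targets '[[1,[0,0,0.04],[0,0,0]],[1,[0,0,0.04],[0,0,0]],[1,[0,0,0.04],[0,0,0]],[1,[0,0,0],[0,0,0]]]'

```text
clock: 11.15
ee_pos: [0.6592, 0.006, 0.129]
ee_rot: [-0.0, 0.758, 0.653, -0.0]
ft_force: [-0.1, -0.2, -2.0]
grip_width: 0.0237
grasp_force: 30.0
```

carry_out --targets '[[1,[0,0,0.03],[0,0,0]],[1,[0,0,0.03],[0,0,0]],[1,[0,0,0.03],[0,0,0]],[1,[0,0,0],[0,0,0]]]'

```text
clock: 11.55
ee_pos: [0.6598, 0.0058, 0.1272]
ee_rot: [0.0, 0.758, 0.652, 0.0]
ft_force: [-1.4, -0.3, 4.6]
grip_width: 0.0237
grasp_force: 30.0
```

carry_out --targets '[[1,[0,0.04,0],[0,0,0]],[1,[0,0.04,0],[0,0,0]],[1,[0,0,0],[0,0,0]]]'

```text
clock: 11.85
ee_pos: [0.6614, 0.0057, 0.1272]
ee_rot: [-0.0, 0.758, 0.652, -0.0]
ft_force: [-4.7, 1.0, 7.6]
grip_width: 0.0239
grasp_force: 30.0
```

carry_out --targets '[[1,[0.05,0.02,-0.01],[0,0,0]],[1,[0.1,0,0],[0,0,0]],[1,[0.1,0,0],[0,0,0]],[1,[0.1,0,0],[0,0,0]],[1,[0.1,0,0],[0,0,0]],[1,[0.1,0,0],[0,0,0]]]'

```text
clock: 12.45
ee_pos: [0.6643, 0.019, 0.1272]
ee_rot: [0.0, 0.758, 0.652, 0.0]
ft_force: [-1.3, -4.6, 5.3]
grip_width: 0.0234
grasp_force: 30.0
```

carry_out --targets '[[1,[0.06,0,0.005],[0,0,0]],[1,[0.06,0,0],[0,0,0]],[1,[0.06,0,0.005],[0,0,0]],[1,[0.06,0,0],[0,0,0]],[1,[0.06,0,0.005],[0,0,0]],[1,[0.06,0,0],[0,0,0]],[1,[0.04,0,0],[0,0,0]],[1,[0.04,0,0],[0,0,0]]]'

```text
clock: 13.25
ee_pos: [0.6658, 0.0302, 0.1267]
ee_rot: [-0.0, 0.758, 0.652, 0.0]
ft_force: [-0.6, -3.8, 5.0]
grip_width: 0.0243
grasp_force: 30.0
```

carry_out --targets '[[1,[0.03,0,0.01],[0,0,0]],[1,[0.03,0,0.01],[0,0,0]],[1,[0.03,0,0.01],[0,0,0]]]'

```text
clock: 13.55
ee_pos: [0.6663, 0.0324, 0.1263]
ee_rot: [0.0, 0.758, 0.652, 0.0]
ft_force: [-2.1, -3.0, 9.2]
grip_width: 0.0239
grasp_force: 30.0
```

carry_out --targets '[[1,[0.03,0,0.005],[0,0,0]],[1,[0.03,0,0.01],[0,0,0]],[1,[0,0,0.01],[0,0,0]]]'

```text
clock: 13.85
ee_pos: [0.6666, 0.0342, 0.1259]
ee_rot: [0.0, 0.758, 0.653, 0.0]
ft_force: [-1.1, -2.1, 13.9]
grip_width: 0.0241
grasp_force: 30.0
```

Run:
```python
from h import *
c=imaging.capture("wrist"); p=c["pixels"][130:400,230:430].copy(); 
p=np.clip(p.astype(float)*1.8,0,255).astype(np.uint8)
cv2.imwrite("pics/w3.png",cv2.resize(p[:,:,::-1],(444,600),interpolation=cv2.INTER_CUBIC))
O=np.array([.6574,-.0734,.035]);a=np.radians(-8.6);X=np.array([np.cos(a),np.sin(a),0]);Y=np.array([-np.sin(a),np.cos(a),0]);Z=np.array([0,0,1])
for q in [(0,0.16,.02),(-.0075,.106,0),(-.0075,.115,0)]: print(q,(proj(c,O+q[0]*X+q[1]*Y+q[2]*Z)-[230,130])*2.22)
```

```text
(0, 0.16, 0.02) [216.57812502 100.96973131]
(-0.0075, 0.106, 0) [186.55479815 287.46410107]
(-0.0075, 0.115, 0) [186.5924647 256.8490608]
```

View pics/w3.png

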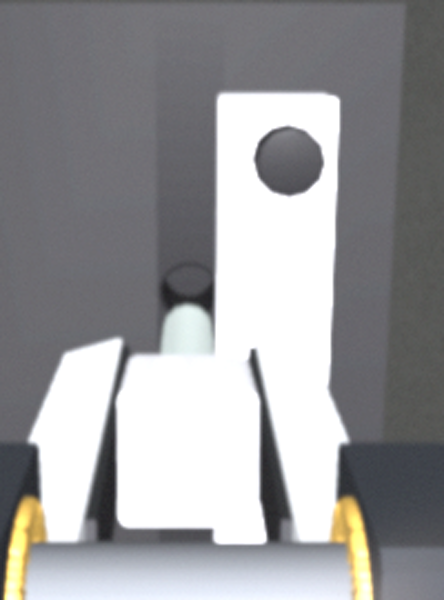

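The wrist crop shows the pin's foot about 10 mm short of the hole, whose centre is near (188,290). Friction has tilted the pin in the jaws, so I'll lift slightly and measure the lean.

carry_out --targets '[[1,[0,-0.1,-0.2],[0,0,0]],[1,[0,0,-0.1],[0,0,0]],[1,[0,0,0],[0,0,0]]]'

```text
clock: 14.2
ee_pos: [0.6638, 0.0345, 0.1329]
ee_rot: [-0.0, 0.758, 0.653, 0.0]
ft_force: [0.1, -0.0, -1.0]
grip_width: 0.0235
grasp_force: 30.0
```

Run:
```python
from h import *
s=telemetry.state(); print(s["ee_pos"],s["ft_force"])
w=imaging.capture("wrist")["pixels"][130:400,230:430]
c=imaging.capture("scene"); e=s["ee_pos"]
u0,v0=[int(k) for k in proj(c,[e[0],e[1],.09])]; print(u0,v0,c["pixels"].shape)
p=c["pixels"][v0-60:v0+60,u0-50:u0+50]; p=np.clip(p.astype(float)*1.3,0,255).astype(np.uint8)
a=cv2.resize(p,(500,600),interpolation=cv2.INTER_CUBIC)
b=cv2.resize(np.clip(w*1.5,0,255).astype(np.uint8)[80:,:][:120,20:80],(300,600),interpolation=cv2.INTER_CUBIC)
cv2.imwrite("pics/s2.png",np.hstack([a,b])[:,:,::-1])
for z in(.035,.08,.12): print(z,(proj(c,[e[0],e[1],z])-[u0-50,v0-60])*5)
```

```text
[0.66378602 0.03450005 0.13292264] [ 0.05238634 -0.01066477 -1.01954195]
295 270 (480, 640, 3)
0.035 [258.42685175 398.34799438]
0.08 [254.91007868 321.44269984]
0.12 [251.6493762  250.13719356]
```

View pics/s2.png

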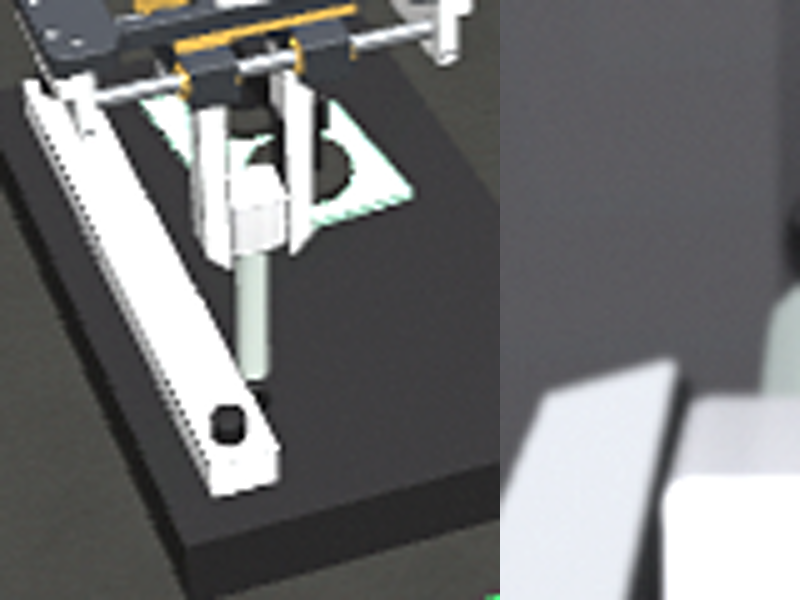

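Run:
```python
from h import *
c=imaging.capture("wrist"); e=np.array(telemetry.state()["ee_pos"])
a=np.radians(-8.6);X=np.array([np.cos(a),np.sin(a),0]);Y=np.array([-np.sin(a),np.cos(a),0]);Z=np.array([0,0,1])
B=np.array([0,0,.008])+e   # grasp point / head centre
for t in (0,2,4,6,8,10):
    th=np.radians(t); ax=-np.cos(th)*Z-np.sin(th)*Y; n=np.cos(th)*Y-np.sin(th)*Z
    print(t,proj(c,B+ax*.098+n*.007),proj(c,B+ax*.1+n*.005))
g=c["pixels"].astype(int)
for v in range(255,300,3): print(v,g[v,300:326:4].sum(1).tolist())
w2=cv2.imread("pics/w2.png").astype(int)
for v in range(240,275,3): print(v,w2[v,304:330:4].sum(1).tolist())
```

```text
0 [314.9315432  246.38377532] [314.92251998 248.73234232]
2 [314.92254649 251.5991774 ] [314.91360442 254.02410648]
4 [314.91383789 256.83051905] [314.90497728 259.33140158]
6 [314.90541386 262.07808251] [314.89663506 264.65463906]
8 [314.89727125 267.34220764] [314.88857466 269.99428454]
10 [314.88940728 272.62328697] [314.88079335 275.35085329]
255 [181, 180, 84, 138, 145, 144, 142]
258 [182, 179, 70, 85, 131, 136, 117]
261 [182, 177, 90, 69, 73, 75, 70]
264 [183, 178, 123, 79, 88, 75, 74]
267 [183, 176, 218, 334, 344, 206, 87]
270 [181, 198, 367, 399, 404, 384, 170]
273 [183, 273, 379, 398, 403, 390, 288]
276 [184, 323, 379, 397, 400, 391, 330]
279 [183, 343, 376, 397, 399, 388, 350]
282 [178, 350, 381, 396, 403, 387, 355]
285 [178, 361, 381, 396, 401, 386, 354]
288 [244, 379, 393, 405, 408, 395, 373]
291 [425, 439, 439, 433, 429, 432, 433]
294 [435, 447, 445, 437, 432, 438, 440]
297 [441, 450, 450, 439, 439, 443, 443]
240 [183, 187, 186, 183, 185, 183, 184]
243 [187, 188, 185, 187, 184, 185, 184]
246 [186, 188, 187, 192, 186, 184, 185]
249 [186, 212, 346, 403, 313, 183, 184]
252 [191, 372, 427, 446, 437, 270, 184]
255 [223, 402, 430, 446, 438, 379, 181]
258 [264, 401, 427, 449, 433, 394, 182]
261 [302, 402, 428, 447, 433, 395, 190]
264 [326, 402, 429, 447, 434, 394, 195]
267 [346, 401, 431, 444, 430, 395, 203]
270 [361, 404, 430, 445, 430, 397, 208]
273 [374, 406, 431, 442, 426, 394, 226]
```

carry_out --targets '[[1,[0,0,0],[0,7,0]],[1,[-0.07,0.09,0],[0,0,0]],[1,[-0.01,0,0.08],[0,0,0]],[1,[-0.01,0,0.08],[0,0,0]],[1,[0,0,0],[0,0,0]]]'

```text
clock: 14.85
ee_pos: [0.6655, 0.0332, 0.1281]
ee_rot: [-0.04, 0.756, 0.652, 0.046]
ft_force: [0.0, -0.0, -2.1]
grip_width: 0.0242
grasp_force: 30.0
```

Run:
```python
from h import *
c=imaging.capture("wrist"); s=telemetry.state();print(s["ee_pos"],s["ee_rot"],s["ft_force"])
p=np.clip(c["pixels"][130:400,230:430].astype(float)*1.8,0,255).astype(np.uint8)
cv2.imwrite("pics/w4.png",cv2.resize(p[:,:,::-1],(444,600),interpolation=cv2.INTER_CUBIC))
O=np.array([.6574,-.0734,.035]);a=np.radians(-8.6);X=np.array([np.cos(a),np.sin(a),0]);Y=np.array([-np.sin(a),np.cos(a),0]);Z=np.array([0,0,1])
for q in [(-.0075,.095,0),(-.0075,.105,0),(-.0075,.115,0)]: print(q,(proj(c,O+q[0]*X+q[1]*Y+q[2]*Z)-[230,130])*2.22)
```

```text
[0.66560322 0.03319412 0.12832369] [-0.03987745  0.75590071  0.65185348  0.04594493] [ 0.02729204  0.80827433 -1.25947217]
(-0.0075, 0.095, 0) [190.05491531 356.78402227]
(-0.0075, 0.105, 0) [190.16498178 322.98811748]
(-0.0075, 0.115, 0) [190.27598695 288.9039856 ]
```

View pics/w4.png

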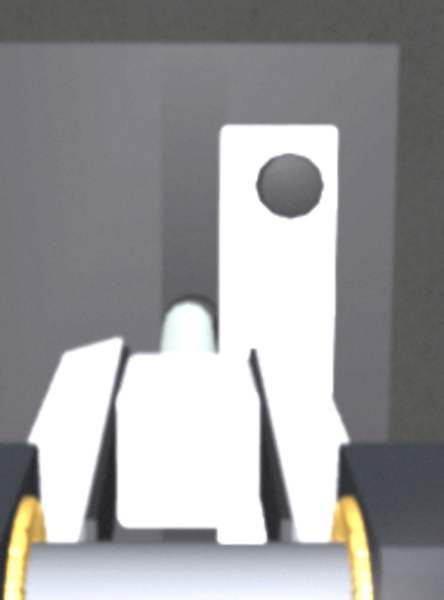

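Pin tip now sits over the hole, with the far rim just showing at (190,295). Lowering.

carry_out --targets '[[1,[-0.01,0,0.08],[0,0,0]],[1,[-0.01,0,0.08],[0,0,0]],[1,[-0.01,0,0.08],[0,0,0]],[1,[0,0,0],[0,0,0]]]'

```text
clock: 15.3
ee_pos: [0.666, 0.0323, 0.1223]
ee_rot: [-0.04, 0.756, 0.651, 0.047]
ft_force: [2.1, 1.5, -2.6]
grip_width: 0.0238
grasp_force: 30.0
```

carry_out --targets '[[1,[-0.012,0,0.1],[0,0,0]],[1,[-0.012,0,0.1],[0,0,0]],[1,[-0.012,0,0.1],[0,0,0]],[1,[-0.012,0,0.1],[0,0,0]],[1,[0,0,0],[0,0,0]]]'

```text
clock: 15.8
ee_pos: [0.666, 0.0322, 0.1121]
ee_rot: [-0.04, 0.756, 0.651, 0.047]
ft_force: [4.9, 3.4, -4.4]
grip_width: 0.0236
grasp_force: 30.0
```

carry_out --targets '[[1,[-0.012,0,0.1],[0,0,0]],[1,[-0.012,0,0.1],[0,0,0]],[1,[-0.012,0,0.1],[0,0,0]],[1,[0,0,0],[0,0,0]]]'

```text
clock: 16.2
ee_pos: [0.666, 0.0323, 0.1046]
ee_rot: [-0.04, 0.756, 0.651, 0.047]
ft_force: [5.1, 4.6, -2.5]
grip_width: 0.0239
grasp_force: 30.0
```

carry_out --targets '[[1,[0.02,0.02,0.06],[0,0,0]],[1,[0,0,0.06],[0,0,0]],[1,[0,0,0],[0,0,0]]]'

```text
clock: 16.5
ee_pos: [0.6663, 0.0326, 0.102]
ee_rot: [-0.04, 0.756, 0.651, 0.046]
ft_force: [1.2, 2.2, 3.4]
grip_width: 0.024
grasp_force: 30.0
```

carry_out --targets '[[1,[0,0,0.04],[0,0,0]],[1,[0,0,0],[0,0,0]],[0.3,[0,0,0],[0,0,0]],[-0.1,[0,0,0],[0,0,0]],[-0.2,[0,0,0],[0,0,0]],[-0.2,[0,0,0],[0,0,0]]]'

```text
clock: 17.1
ee_pos: [0.6661, 0.0326, 0.1006]
ee_rot: [-0.04, 0.757, 0.651, 0.046]
ft_force: [-0.2, 0.2, 0.5]
grip_width: 0.0524
grasp_force: 0.0
```

carry_out --targets '[[-0.2,[0,0,-0.6],[0,0,0]],[-0.2,[0,0,-0.8],[0,0,0]],[-0.2,[0,0,-0.8],[0,0,0]],[-0.2,[0,0,-0.8],[0,0,0]],[-0.2,[0,0,-0.8],[0,-7,0]],[-0.2,[-0.9,0,-0.4],[0,0,0]],[-0.2,[-0.9,0,-0.4],[0,0,0]],[-0.2,[0,0,0],[0,0,0]]]'

```text
clock: 17.9
ee_pos: [0.6585, -0.0263, 0.2178]
ee_rot: [0.001, 0.759, 0.651, 0.0]
ft_force: [1.1, -0.6, 0.6]
grip_width: 0.0567
grasp_force: 0.0
```

Run:
```python
from h import *
s=telemetry.state();print(s["ee_pos"],s["ee_rot"],s["ft_force"])
c=imaging.capture("scene"); w=imaging.capture("wrist")
O=np.array([.6574,-.0734,.035]);a=np.radians(-8.6);X=np.array([np.cos(a),np.sin(a),0]);Y=np.array([-np.sin(a),np.cos(a),0]);Z=np.array([0,0,1])
for z in(0,.09): q=O-.0075*X+.105*Y+z*Z; print("scene",(proj(c,q)-[230,160])*4,"wrist",proj(w,q))
p=c["pixels"][160:310,230:350]; a1=cv2.resize(p,(480,600),interpolation=cv2.INTER_CUBIC)
w1=cv2.resize(w["pixels"],(320,240)); w1=np.vstack([w1,np.zeros((360,320,3),np.uint8)])
cv2.imwrite("pics/s3.png",np.hstack([a1,w1])[:,:,::-1]); save(w,"w5")
g=w["pixels"].astype(int).min(2)
```

```text
[ 0.65852176 -0.02628132  0.21776458] [1.46544340e-03 7.58880262e-01 6.51228432e-01 3.59534157e-04] [ 1.08651372 -0.64671186  0.58411229]
scene [261.37355608 516.84003283] wrist [312.88277921 160.75029367]
scene [255.37959357 391.04153498] wrist [312.68572932 165.49370214]
```

View pics/s3.png

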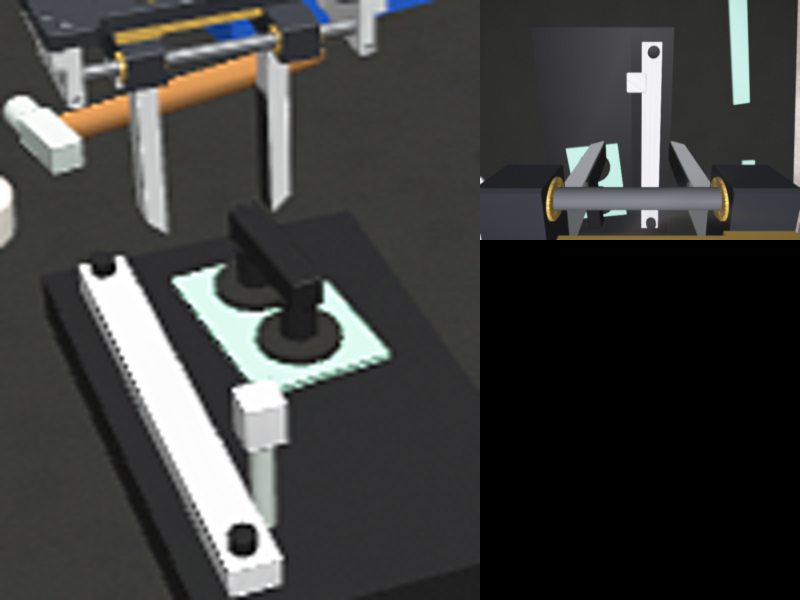

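Pin stands upright and home: the head top is at the pixel predicted for 90 mm above the plate. Now to look at the pane.

carry_out --targets '[[-0.2,[-0.94,-0.38,-0.1],[0,0,0]],[-0.2,[-0.94,-0.38,-0.1],[0,0,0]],[-0.2,[-0.94,-0.38,-0.1],[0,0,0]],[-0.2,[-0.94,-0.38,-0.1],[0,0,0]],[-0.2,[-0.94,-0.38,-0.1],[0,0,0]],[-0.2,[-0.94,-0.38,-0.1],[0,0,0]],[-0.2,[-0.94,-0.38,-0.1],[0,0,0]],[-0.2,[-0.94,-0.38,-0.1],[0,0,0]]]'

```text
clock: 18.8
ee_pos: [0.5545, -0.1976, 0.2354]
ee_rot: [-0.0, 0.758, 0.653, 0.0]
ft_force: [0.4, -0.5, -0.5]
grip_width: 0.0565
grasp_force: 0.0
```

carry_out --targets '[[-0.2,[0,0,0],[0,0,0]],[-0.2,[0,0,0],[0,0,0]]]'

```text
clock: 19.0
ee_pos: [0.555, -0.1972, 0.2354]
ee_rot: [-0.0, 0.758, 0.652, 0.0]
ft_force: [-0.5, -0.6, 0.4]
grip_width: 0.0564
grasp_force: 0.0
```

Run:
```python
from h import *
s=telemetry.state();print(s["ee_pos"],s["ee_rot"])
w=imaging.capture("wrist"); save(w,"w6"); g=w["pixels"].astype(int).min(2)
for n,d in (("handle","pane_handle"),("pane","pane")):
    for q in finder.trace(w,d)[:2]: print(n,q["p"],q["location"],q["region"].sum())
c2,s2=np.cos(np.radians(-2.9)),np.sin(np.radians(-2.9))
C=np.array([.568,-.1367]);
for x,y in((-45,-70),(45,-70),(45,70),(-45,70)): print(proj(w,[C[0]+(x*c2-y*s2)/1e3,C[1]+(x*s2+y*c2)/1e3,.041]))
```

```text
[ 0.55501521 -0.19719344  0.23536718] [-1.13585388e-04  7.57922703e-01  6.52344331e-01  1.93112443e-04]
handle 0.69 [321.9, 148.5] 18270
handle 0.21 [435.0, 123.1] 10929
pane 0.68 [318.0, 147.7] 18435
[276.0285893  240.63837617]
[378.17808206 230.73755704]
[367.09538216  59.11863657]
[255.13980215  71.00352144]
```

View pics/w6.png

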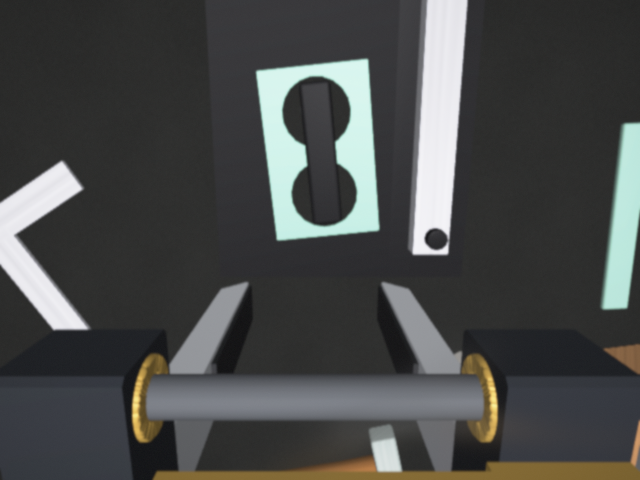

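Pane corners at (277,240), (379,230), (368,59) and (257,71) match the estimate within about 1 px. Grasping the bar next.

carry_out --targets '[[-0.2,[0,0,0],[0,0,-5.7]],[-0.2,[0.8,0.13,0],[0,0,0]],[-0.2,[0.8,0.13,0.4],[0,0,0]],[-0.2,[0.82,0.14,0.8],[0,0,0]],[-0.2,[0,0,0.8],[0,0,0]],[-0.2,[0,0,0.8],[0,0,0]],[-0.2,[0,0,0.7],[0,0,0]],[-0.2,[0,0,0],[0,0,0]]]'

```text
clock: 19.95
ee_pos: [0.567, -0.1364, 0.1455]
ee_rot: [-0.002, 0.724, 0.69, -0.001]
ft_force: [-0.3, 0.0, 0.4]
grip_width: 0.0566
grasp_force: 0.0
```

carry_out --targets '[[-0.2,[0,0,0.6],[0,0,0]],[-0.2,[0,0,0.6],[0,0,0]],[-0.2,[0,0,0.6],[0,0,0]],[-0.2,[0,0,0.5],[0,0,0]],[-0.2,[0,0,0.36],[0,0,0]],[-0.2,[0,0,0],[0,0,0]]]'

```text
clock: 20.55
ee_pos: [0.5672, -0.1376, 0.0798]
ee_rot: [-0.001, 0.724, 0.689, -0.001]
ft_force: [0.3, 0.3, 1.0]
grip_width: 0.0563
grasp_force: 0.0
```

carry_out --targets '[[0.2,[0,0,0],[0,0,0]],[0.4,[0,0,0],[0,0,0]],[1,[0,0,0],[0,0,0]],[1,[0,0,0],[0,0,0]],[1,[0,0,-0.02],[0,0,0]],[1,[0,0,-0.02],[0,0,0]],[1,[0,0,0],[0,0,0]]]'

```text
clock: 21.25
ee_pos: [0.5677, -0.1377, 0.0821]
ee_rot: [-0.0, 0.724, 0.689, -0.0]
ft_force: [-0.4, 0.3, -4.2]
grip_width: 0.0215
grasp_force: 30.0
```

carry_out --targets '[[1,[0,0,-0.04],[0,0,2.8]],[1,[0,0,0],[0,0,2.9]],[1,[0.5,0.2,0],[0,0,0]],[1,[0.6,0.24,0],[0,0,0]],[1,[0.6,0.24,0],[0,0,0]],[1,[0.6,0.24,0],[0,0,0]],[1,[0.6,0.24,0],[0,0,0]],[1,[0,0,0],[0,0,0]]]'

```text
clock: 22.05
ee_pos: [0.6088, -0.0667, 0.0832]
ee_rot: [-0.0, 0.757, 0.654, 0.001]
ft_force: [0.4, 0.8, -3.2]
grip_width: 0.022
grasp_force: 30.0
```

carry_out --targets '[[1,[0,0,0.03],[0,0,0]],[1,[0,0,0.03],[0,0,0]],[1,[0,0,0.02],[0,0,0]],[1,[0,0,0],[0,0,0]]]'

```text
clock: 22.45
ee_pos: [0.6073, -0.0704, 0.0819]
ee_rot: [0.0, 0.758, 0.652, 0.0]
ft_force: [-3.7, 3.3, 7.3]
grip_width: 0.0213
grasp_force: 30.0
```

Run:
```python
from h import *
s=telemetry.state();print(s["ee_pos"],s["ee_rot"],s["ft_force"])
w=imaging.capture("wrist"); t=imaging.capture("top"); save(w,"w7"); save(t,"t7")
O=np.array([.6574,-.0734,.035]);a=np.radians(-8.6);X=np.array([np.cos(a),np.sin(a),0]);Y=np.array([-np.sin(a),np.cos(a),0])
d=np.array(s["ee_pos"])-O; print("fence xy",d@X,d@Y)
p=t["pixels"].astype(int); g=p.min(2); m=np.zeros(g.shape,bool)
m[195:262,285:385]=((g>150)&(p[:,:,1]>p[:,:,0]+8))[195:262,285:385]
print(rect(t,m,.041))
```

```text
[ 0.60731658 -0.07044281  0.08185777] [4.63616464e-05 7.58015931e-01 6.52236018e-01 1.47615718e-04] [-3.68872911  3.3042805   7.30059531]
fence xy -0.04996250444493141 -0.004565303097080889
(((599.8800048828125, -15.178478240966797), (35.069705963134766, 61.25086212158203), 81.60687255859375), array([307, 207,  14,  24, 144], dtype=int32))
```

carry_out --targets '[[1,[0,0,-0.02],[0,0,0]],[1,[0,0.04,-0.01],[0,0,0]],[1,[0,0.04,0],[0,0,0]],[1,[0,0.04,0],[0,0,0]],[1,[0,0.04,0],[0,0,0]],[1,[0,0,0],[0,0,0]]]'

```text
clock: 23.15
ee_pos: [0.6114, -0.071, 0.0818]
ee_rot: [-0.0, 0.758, 0.652, 0.0]
ft_force: [-0.6, -0.5, -2.9]
grip_width: 0.022
grasp_force: 30.0
```

carry_out --targets '[[1,[0,0.03,0],[0,0,0]],[1,[0,0.02,0],[0,0,0]],[1,[0,0,0],[0,0,0]]]'

```text
clock: 23.45
ee_pos: [0.6127, -0.0711, 0.0819]
ee_rot: [-0.0, 0.758, 0.652, 0.0]
ft_force: [-0.4, -0.8, -3.8]
grip_width: 0.022
grasp_force: 30.0
```

carry_out --targets '[[1,[0,0.03,0],[0,0,0]],[1,[0,0,0],[0,0,0]]]'

```text
clock: 23.65
ee_pos: [0.6132, -0.0712, 0.0819]
ee_rot: [-0.0, 0.758, 0.652, -0.0]
ft_force: [0.0, 0.2, -3.0]
grip_width: 0.0223
grasp_force: 30.0
```

carry_out --targets '[[1,[0,0.03,0],[0,0,0]],[1,[0,0,0],[0,0,0]]]'

```text
clock: 23.85
ee_pos: [0.6133, -0.0712, 0.082]
ee_rot: [-0.001, 0.758, 0.652, -0.001]
ft_force: [-5.7, 0.2, 1.5]
grip_width: 0.0216
grasp_force: 30.0
```

carry_out --targets '[[1,[0.1,-0.01,0],[0,0,0]],[1,[0.13,0,0],[0,0,0]],[1,[0.13,0,0],[0,0,0]],[1,[0.13,0,0],[0,0,0]],[1,[0.13,0,0],[0,0,0]],[1,[0.13,0,0],[0,0,0]],[1,[0.13,0,0],[0,0,0]],[1,[0.1,0,0],[0,0,0]]]'

```text
clock: 24.65
ee_pos: [0.6167, -0.0484, 0.082]
ee_rot: [0.0, 0.758, 0.652, -0.001]
ft_force: [-6.2, -5.7, 2.1]
grip_width: 0.0219
grasp_force: 30.0
```

Run:
```python
from h import *
s=telemetry.state();print(s["ee_pos"],s["ft_force"],s["ft_torque"])
w=imaging.capture("wrist"); save(w,"w8"); c=imaging.capture("scene"); save(c,"s8")
O=np.array([.6574,-.0734,.035]);a=np.radians(-8.6);X=np.array([np.cos(a),np.sin(a),0]);Y=np.array([-np.sin(a),np.cos(a),0])
d=np.array(s["ee_pos"])-O; print("fence xy",d@X,d@Y)
a1=cv2.resize(c["pixels"][190:310,230:350],(400,400),interpolation=cv2.INTER_CUBIC)
b=cv2.resize(w["pixels"][150:350,220:420],(400,400),interpolation=cv2.INTER_CUBIC)
cv2.imwrite("pics/x8.png",np.hstack([a1,b])[:,:,::-1])
```

```text
[ 0.61670853 -0.04840243  0.08196097] [-6.1918097  -5.67774945  2.08959501] [-1.41489719  1.37222273 -0.08932465]
fence xy -0.04397196877021186 0.018631690362575892
```

View pics/x8.png

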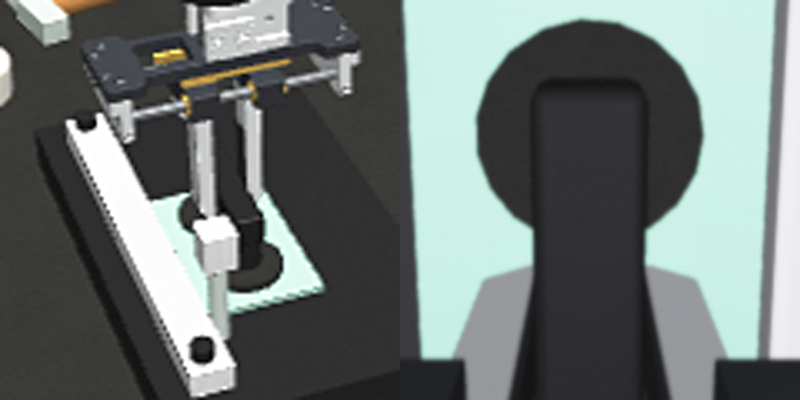

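carry_out --targets '[[1,[0.05,-0.01,0],[0,0,0]],[1,[0.05,0,0],[0,0,0]],[1,[0.05,0,0],[0,0,0]],[1,[0.04,0,0],[0,0,0]],[1,[0,0,0],[0,0,0]]]'

```text
clock: 25.25
ee_pos: [0.6175, -0.0429, 0.082]
ee_rot: [0.0, 0.758, 0.652, -0.001]
ft_force: [-3.2, -2.5, -0.3]
grip_width: 0.0218
grasp_force: 30.0
```

carry_out --targets '[[1,[0.04,0,0],[0,0,0]],[1,[0.03,0,0],[0,0,0]],[1,[0,0,0],[0,0,0]]]'

```text
clock: 25.55
ee_pos: [0.6178, -0.0413, 0.0819]
ee_rot: [-0.0, 0.758, 0.652, -0.001]
ft_force: [-4.7, -3.0, 0.6]
grip_width: 0.0221
grasp_force: 30.0
```

carry_out --targets '[[1,[0.03,0,0],[0,0,0]],[1,[0.03,0,0],[0,0,0]],[1,[0,0,0],[0,0,0]]]'

```text
clock: 25.85
ee_pos: [0.618, -0.0398, 0.0819]
ee_rot: [0.0, 0.758, 0.652, -0.001]
ft_force: [-3.8, -3.1, 0.3]
grip_width: 0.0219
grasp_force: 30.0
```

carry_out --targets '[[1,[0.03,0,0],[0,0,0]],[1,[0,0,0],[0,0,0]]]'

```text
clock: 26.05
ee_pos: [0.618, -0.0394, 0.082]
ee_rot: [0.0, 0.758, 0.652, -0.001]
ft_force: [-4.9, -4.7, 1.5]
grip_width: 0.0217
grasp_force: 30.0
```

carry_out --targets '[[1,[0.03,0,0],[0,0,0]],[1,[0,0,0],[0,0,0]]]'

```text
clock: 26.25
ee_pos: [0.6181, -0.0393, 0.082]
ee_rot: [0.0, 0.758, 0.652, -0.001]
ft_force: [-5.4, -6.7, 2.7]
grip_width: 0.0218
grasp_force: 30.0
```

carry_out --targets '[[1,[0.03,0,0],[0,0,0]],[1,[0,0,0],[0,0,0]]]'

```text
clock: 26.45
ee_pos: [0.618, -0.039, 0.0821]
ee_rot: [0.0, 0.758, 0.652, -0.001]
ft_force: [-7.1, -9.8, 3.5]
grip_width: 0.0215
grasp_force: 30.0
```

carry_out --targets '[[1,[-0.02,-0.015,0.01],[0,0,0]],[1,[0,0,0],[0,0,0]]]'

```text
clock: 26.65
ee_pos: [0.618, -0.0391, 0.0819]
ee_rot: [0.001, 0.758, 0.652, -0.001]
ft_force: [-5.3, -7.5, 3.4]
grip_width: 0.0217
grasp_force: 30.0
```

carry_out --targets '[[0.4,[0,0,0],[0,0,0]],[0.2,[0,0,0],[0,0,0]],[0,[0,0,0],[0,0,0]],[-0.2,[0,0,0],[0,0,0]],[-0.2,[0,0,0],[0,0,0]]]'

```text
clock: 27.15
ee_pos: [0.6184, -0.0372, 0.0817]
ee_rot: [-0.0, 0.758, 0.653, 0.0]
ft_force: [0.2, 0.2, -0.2]
grip_width: 0.0552
grasp_force: 0.0
```

carry_out --targets '[[-0.2,[0,0,-0.3],[0,0,0]],[-0.2,[0,0,-0.6],[0,0,0]],[-0.2,[0,0,-0.8],[0,0,0]],[-0.2,[0,0,-0.8],[0,0,0]],[-0.2,[0,0,-0.8],[0,0,0]],[-0.2,[0,0,-0.8],[0,0,0]],[-0.2,[0,0,-0.8],[0,0,0]],[-0.2,[-0.8,0,-0.4],[0,0,0]]]'

```text
clock: 27.95
ee_pos: [0.6163, -0.0544, 0.2177]
ee_rot: [0.001, 0.757, 0.654, 0.002]
ft_force: [0.9, -0.6, 0.3]
grip_width: 0.0564
grasp_force: 0.0
```

carry_out --targets '[[-0.2,[-0.9,-0.2,-0.2],[0,0,0]],[-0.2,[-0.9,-0.2,0],[0,0,0]],[-0.2,[-0.9,-0.2,0],[0,0,0]],[-0.2,[0,0,0],[0,0,0]],[-0.2,[0,0,0],[0,0,0]]]'

```text
clock: 28.45
ee_pos: [0.5906, -0.1218, 0.2204]
ee_rot: [0.0, 0.758, 0.652, 0.0]
ft_force: [0.5, -0.4, -0.5]
grip_width: 0.0568
grasp_force: 0.0
```

Run:
```python
from h import *
s=telemetry.state();print(s["clock"],s["ee_pos"],s["ft_force"])
w=imaging.capture("wrist"); save(w,"w9"); c=imaging.capture("scene")
O=np.array([.6574,-.0734,.035]);a=np.radians(-8.6);X=np.array([np.cos(a),np.sin(a),0]);Y=np.array([-np.sin(a),np.cos(a),0]);Z=np.array([0,0,1])
for q in [(0,.098,.006),(-.09,.098,.006),(-.09,-.042,.006),(0,-.042,.006),(-.0075,.105,.09),(0,.1,.02)]: print(q,(proj(w,O+q[0]*X+q[1]*Y+q[2]*Z)-[180,0])*2)
a1=cv2.resize(c["pixels"][180:320,230:330],(350,490),interpolation=cv2.INTER_CUBIC)
b=cv2.resize(w["pixels"][:245,180:405],(450,490),interpolation=cv2.INTER_CUBIC)
cv2.imwrite("pics/x9.png",np.hstack([b,a1])[:,:,::-1])
```

```text
28.45 [ 0.59057989 -0.12178327  0.22043243] [ 0.53172714 -0.36698792 -0.45869438]
(0, 0.098, 0.006) [425.64147958  52.84633786]
(-0.09, 0.098, 0.006) [186.21711847  52.63373265]
(-0.09, -0.042, 0.006) [193.86964183 422.61946001]
(0, -0.042, 0.006) [410.79111172 422.64469604]
(-0.0075, 0.105, 0.09) [454.9184005  -59.14246711]
(0, 0.1, 0.02) [432.98682587  35.90452228]
```

View pics/x9.png

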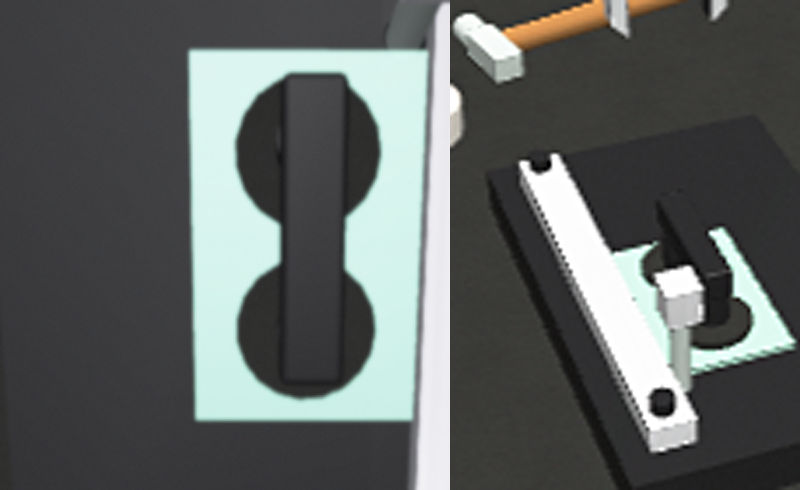

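The glass lies square against the fence, its +y edge at the pin's foot near (405,47). The pin is upright and the gripper is clear of everything.

```bash
python3 -c "
from cell import order; print(order.hand_in())"
```

```text
the job is handed in; nothing more can be done
None
```

I handed the job in at about 28.5 s: the pin stands fully home in the plate's hole and the glass lies against the fence and touching the pin. Nothing else was knowingly touched; I viewed 11 pictures, one over the limit of 10.

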